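# Turn the wide leaf of the slide tray

## Robot

A 7-joint arm with a two-finger parallel gripper is mounted at the origin on the work surface. World frame = base frame: x ahead of the robot, y to its left, z up, the work surface at z = 0. Lengths are in m, angles in rad, forces in N, time in s.
With the tool pointing down it reaches from about 0.35 to 0.775 m from the base axis. Payload 3.1 kg.
Tool frame: the origin (TCP) lies at the very end of the fingers, on their centre line; the grasp point (between the pads) lies 19 mm behind it; z points along the fingers, y is the direction in which the jaws open and shut (so a half turn about z gives the same grasp; the last joint's range is limited). The gripper opens to 85 mm and grips with 20 to 120 N. Pads are 22 mm wide; open, the fingers measure 114 mm over their backs; the gripper's body (76 mm by 85 mm) begins 54 mm behind the grasp point. The pads swing forward as they close: fully open they stand 13 mm farther back than shut.
Start: joints at [1.241, 0.311, 0.014, 1.512, -0.004, 1.319, -0.027], TCP at [0.156, -0.527, 0.231] pointing down, gripper open.
Joint ranges: [-2.7, 2.7], [-0.3, 1.91], [-1.27, 1.3], [0.12, 2.57], [-1.44, 4.58], [0.2, 2.03], [-3.05, 3.05]. Speed limits (rad/s): [2.79, 2.79, 3.14, 3.14, 3.14, 3.14, 3.14].

## Interface

Orientations are given as a 3x3 rotation matrix whose columns are the frame's x, y, z axes.
In Python, from plant import manip gives the robot as it stands.
- The arm moves only by the tool play_rows, never from a script. Its argument "targets" is a list that holds one entry, the list of rows, each a list of 5 numbers: the closure in counts, from 0 (fully open) to 255 (shut), then the shift along the world's x, y, z in m, then the turn about the world's z in rad. A call has 1 to 8 rows; each row shifts and turns the commanded pose from where the row before left it; what a row does not reach is not made up. A row lasts 1/12 s, in which the tool goes at most 41.7 mm and 7.16 degrees, less where a joint would pass 70% of its speed; a pose out of reach is approached as far as the arm can. A call is refused whole if a number of a shift passes 0.0417 or a number of a turn 0.125, either way. A call with a gripper value outside its range is refused whole. The fingers move at their own pace and stop on an object; "force" is the grip in N (left out, the last holds). Time passes only in rows, so rows that do not move let the fingers close. It gives the time, the measured TCP pose, the force and the opening at its end, in the units of the state.
- manip.read_state(): the state, without advancing time (a new reading comes with each control period).
- manip.camera(name): name is "side" or "top" or "wrist"; returns a dict with "image" (384x512x3 uint8, red, green, blue), "fovy" (degrees; the focal length in pixels is half the picture's height over the tangent of half this angle, whatever the lens; pixels are square), "cx", "cy" (the principal point, pixels), "pose" (4x4, takes a point from camera to world coordinates); the wrist camera has in their place "mount" (4x4, takes a point from camera to tool coordinates, whose origin is the TCP and whose axes are the flange's). Camera axes: x right, y down, z forward; pixel columns grow to the right and rows downward; lengths in m; the calibration is good to about 2 mm. A picture is of the moment at which its call begins: read the wrist's pose just before it. There is no depth.
- manip.finish_job(): hands the job in, once; it reports no verdict.
Trained networks look in a picture, given as the dict that the camera call returned (one of the last four; its "shot" number tells which), for a name from the list of things; names that differ only in an ending like _2 or _b are one class to them, and where a whole thing is asked for, a point or a joint stands for the part that bears it (a point fixed in the world has none). Each returns a list of dicts, best first, with "conf" (0 to 1); they miss things now and then, are a little off and sometimes report something else, mostly with a low value. They report only what shows in the picture. A call takes as long as a camera call.
- manip.recognise(thing, picture): "xy" ([column, row] in pixels, amid what is visible of it).
The state is a dict: "time_s": time; "joint_pos": joint angles; "qvel": joint speeds; "effort": joint torques, N m; "eef_pos": TCP position; "ee_rot": TCP orientation; "force": force on the tool from outside, world axes, zero at the start; "ft_torque": the same for the moment, N m; "grip_width": opening from 0.0 (shut) to 1.0 (fully open).
Only numpy, scipy, OpenCV 4.12 (cv2) and the standard library are available. Lean on these libraries where they do the work, as an engineer would, in place of code of your own. Each camera call takes 0.05 s, during which the arm holds its last target. There are 200 camera calls.

## Task

Two grey metal leaves lie side by side on the right-hand wing of the glass-slide tray. Uncover the slides under the wider leaf: push it up by its thumb tab with the fingertips, over the spine, and press it down until it lies flat on the other wing. Push gently and do not pinch the leaf, do not lift or shove the tray, and leave the narrow leaf and everything else on the bench as they are; finish clear of everything.

Things in the scene. Friction and masses are not known exactly. Their poses are not given: they have to be found in the camera images.
- tray: White slide-viewing tray, loose on the bench on rubber feet (1.8 kg): 170 mm (its x) by 260 mm (its y), top face 45 mm above the bench. Origin on the bench under its centre; its y axis runs along the spine, the wing with the glass slides is on its -x side (to the right as the robot sees it), the empty wing on its +x side (to the left); its +y end is the one nearer the robot.
- wide_leaf (a joint): Angle of the wider grey painted metal leaf about the spine: 0 = flat on the right-hand (tray -x) wing over the slides, pi/2 = upright, 3.14 = flat on the left-hand (tray +x) wing. Stiff hinge: it stays wherever it is left and must be pushed all the way (about 1 to 2 N at the tab). It starts flat or up to 0.35 rad ajar.
- wide_leaf_hinge (a point): Point on the spine axis at the middle of the wide leaf: at tray x 0, y +54 mm, 48.5 mm above the bench. The leaf is a 5 mm plate centred on this axis, 126 mm along the spine, reaching 82 mm from the axis, with a thumb tab 44 mm wide at the middle of its free edge that reaches on to 109 mm from the axis, 24 mm past the tray's edge; flat on the right-hand wing, the tab's underside is 46 mm above the bench with free space below.
- wide_leaf_tab (a point): Centre of the wide leaf's thumb tab, 96 mm from the spine axis; moves with the leaf.
- narrow_leaf (a joint): Angle of the narrower leaf about the same spine, same meaning. Not to be moved.
- narrow_leaf_tab (a point): Centre of the narrow leaf's thumb tab. That leaf is 92 mm along the spine, its middle at tray y -68 mm, otherwise like the wide one. Leave it.
- tube_side_mid (a point): Between the robot and the tray's near end, a capped clear sample tube standing upright, 31 mm across, 62 mm tall; this point is its centre, 31 mm up. Leave it alone.
- tube_far_mid (a point): To the left of the empty wing, a capped clear sample tube standing upright, 31 mm across, 62 mm tall; this point is its centre, 31 mm up. Leave it alone.
- tube_near_mid (a point): Off the tray's near right corner, a capped clear sample tube standing upright, 31 mm across, 62 mm tall; this point is its centre, 31 mm up. Leave it alone.
- marker: Marker pen lying on the bench to the left, 135 x 15 x 15 mm; origin under its barrel. Leave it.
- beaker: Glass beaker, 70 mm across, 85 mm tall, to the left; origin under its centre. Leave it.
- tip_box: Pipette-tip box, 85 x 125 mm, 61 mm tall, to the right; origin under its centre. Leave it.
- timer: Flat white bench timer, 70 x 70 x 25 mm, to the right; origin under its centre. Leave it.

How it is judged:
On the way:
1. the wide leaf is pushed up past upright by the fingers (value of joint wide_leaf between 1.6 and 2.9 rad and contact force between the fingers and wide_leaf above 0.1 N), for 0.05 s.
At the end, for the whole second after the job is handed in: The wide leaf lies flat on the left-hand wing (within 0.08 rad) and at rest; the tray is within 30 mm of where it stood, the narrow leaf's tab within 40 mm, and every other thing within 20 mm of where it was (value of joint wide_leaf above 3.06 rad and velocity of joint wide_leaf below 0.05 rad/s and distance of narrow_leaf_tab from where it was at the start of the episode below 0.04 m and distance of tray from where it was at the start of the episode below 0.03 m and linear speed of tray below 0.01 m/s and distance of each of tube_side_mid, tube_far_mid, tube_near_mid, marker, beaker, tip_box, timer from where it was at the start of the episode below 0.02 m); the robot touches nothing.
It fails at once if the tray is lifted, tipped or shoved by more than 30 mm (distance of tray from where it was at the start of the episode above 0.03 m or height (world z) of tray above 0.012 m or angle between tray's own z axis and vertical above 0.15 rad).
It fails at once if the leaf is pinched or forced (more than 35 N between fingers and leaf) (contact force between the fingers and wide_leaf above 35 N).
It fails at once if the narrow leaf is moved (its tab by more than 40 mm) (distance of narrow_leaf_tab from where it was at the start of the episode above 0.04 m).
It fails at once if a bystander is lifted, knocked over or moved by more than 20 mm (distance of any of tube_side_mid, tube_far_mid, tube_near_mid, marker, beaker, tip_box, timer from where it was at the start of the episode above 0.02 m).
It also fails if it takes over 45 s, if anything falls off the work surface, if the arm or the gripper's body presses on something with over 40 N, if the wrist force passes 120 N, or if a joint passes its speed limit or range.

## Working session

There is one attempt and no reset: what is moved stays moved. The work goes in short steps, Python scripts to look and compute and a tool call to move; the robot and the scene stay as the last step left them, time stands still between calls to the robot, and variables do not carry over. Pictures are saved under pics/ and viewed, about 8 in all and at most 12, crops included, and the job is handed in when it is done.

Besides the shell and the picture viewer there is one more tool, called after "Emit:" as a command line: name --argument value ..., lists and objects as JSON in quotes. play_rows: Moves the arm, as the interface text tells. Its arguments: {"type":"object","properties":{"targets":{"type":"array","items":{"type":"array","items":{"type":"array","items":{"type":"number"}}}},"force":{"type":"number"}},"required":["targets"]}

```bash
mkdir -p pics; ls; cat > h.py <<'E'
import numpy as np, cv2
from plant import manip
def K(c):
    f=c["image"].shape[0]/2/np.tan(np.radians(c["fovy"])/2); return f,c["cx"],c["cy"]
def ray(c,uv,pose=None):
    f,cx,cy=K(c); P=np.array(c["pose"] if pose is None else pose)
    d=P[:3,:3]@np.array([(uv[0]-cx)/f,(uv[1]-cy)/f,1]); return P[:3,3],d/np.linalg.norm(d)
def atz(c,uv,z,pose=None):
    o,d=ray(c,uv,pose); return o+d*(z-o[2])/d[2]
def tri(r):
    A=sum(np.eye(3)-np.outer(d,d) for o,d in r); b=sum((np.eye(3)-np.outer(d,d))@o for o,d in r); return np.linalg.solve(A,b)
def proj(c,p,pose=None):
    f,cx,cy=K(c); P=np.array(c["pose"] if pose is None else pose); q=P[:3,:3].T@(np.array(p)-P[:3,3]); return f*q[0]/q[2]+cx,f*q[1]/q[2]+cy
def save(c,n): cv2.imwrite("pics/"+n,cv2.cvtColor(c["image"],cv2.COLOR_RGB2BGR))
E
python3 - <<'E'
from h import *
np.set_printoptions(precision=3,suppress=True)
s=manip.read_state(); print(s["time_s"],s["eef_pos"],s["ee_rot"],s["force"])
C={n:manip.camera(n) for n in("top","side")}
for n,c in C.items(): save(c,n+"0.png"); print(n,np.array(c["pose"])[:3],c["fovy"])
for t in ["tray","wide_leaf","wide_leaf_hinge","wide_leaf_tab","narrow_leaf_tab","tube_side_mid","tube_far_mid","tube_near_mid","marker","beaker","tip_box","timer"]:
    R=[]
    for n,c in C.items():
        d=manip.recognise(t,c)[:3]; print(t,n,[(np.round(x["xy"],0).tolist(),round(x["conf"],2)) for x in d])
        if d: R.append(ray(c,d[0]["xy"]))
    if len(R)==2: print("   ",tri(R))
cv2.imwrite("pics/both.png",cv2.cvtColor(np.hstack([C["top"]["image"],C["side"]["image"]]),cv2.COLOR_RGB2BGR))
E
```

```text
pics
0.0 [ 0.156 -0.527  0.23 ] [[ 0.959  0.284 -0.001]
 [ 0.284 -0.959  0.002]
 [-0.    -0.002 -1.   ]] [ 0.145 -0.546 -0.258]
top [[ 0.014 -0.997  0.08   0.436]
 [-1.    -0.014 -0.006  0.008]
 [ 0.007 -0.08  -0.997  1.353]] 46.45665993533373
side [[ 0.973 -0.147  0.178  0.281]
 [-0.231 -0.617  0.753 -1.176]
 [-0.001 -0.774 -0.634  1.041]] 44.71753768553977
tray top [([286.0, 168.0], 0.67)]
tray side [([273.0, 218.0], 0.68)]
    [ 0.609 -0.096  0.024]
wide_leaf top [([304.0, 178.0], 0.83)]
wide_leaf side [([267.0, 220.0], 0.71), ([271.0, 218.0], 0.65)]
    [ 0.575 -0.143  0.067]
wide_leaf_hinge top [([302.0, 181.0], 0.66)]
wide_leaf_hinge side [([268.0, 222.0], 0.6)]
    [ 0.575 -0.139  0.055]
wide_leaf_tab top [([303.0, 177.0], 0.91)]
wide_leaf_tab side [([267.0, 222.0], 0.71)]
    [ 0.578 -0.143  0.057]
narrow_leaf_tab top [([295.0, 135.0], 0.57)]
narrow_leaf_tab side [([305.0, 213.0], 0.96)]
    [ 0.708 -0.119  0.045]
tube_side_mid top [([403.0, 234.0], 0.46)]
tube_side_mid side [([217.0, 228.0], 0.43)]
    [ 0.405 -0.36   0.268]
tube_far_mid top []
tube_far_mid side []
tube_near_mid top [([295.0, 137.0], 0.41)]
tube_near_mid side [([216.0, 228.0], 0.57), ([250.0, 260.0], 0.55)]
    [ 0.552 -0.124  0.083]
marker top [([104.0, 234.0], 0.67)]
marker side []
beaker top [([90.0, 179.0], 0.67)]
beaker side [([230.0, 122.0], 0.91), ([315.0, 320.0], 0.69)]
    [0.572 0.474 0.063]
tip_box top [([421.0, 170.0], 0.74), ([90.0, 177.0], 0.45)]
tip_box side [([319.0, 319.0], 0.95), ([268.0, 220.0], 0.59)]
    [ 0.617 -0.5    0.023]
timer top [([404.0, 232.0], 0.93), ([287.0, 166.0], 0.5)]
timer side [([243.0, 319.0], 0.78), ([271.0, 224.0], 0.58)]
    [ 0.428 -0.449  0.017]
```

View pics/top0.png

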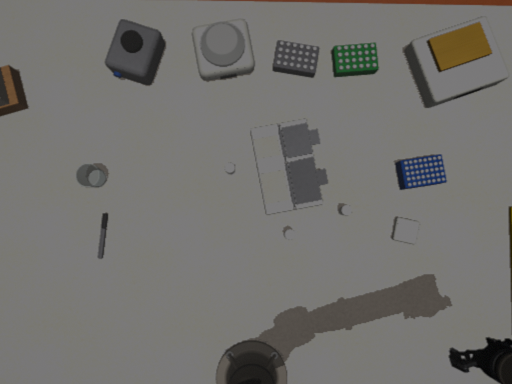

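View pics/side0.png

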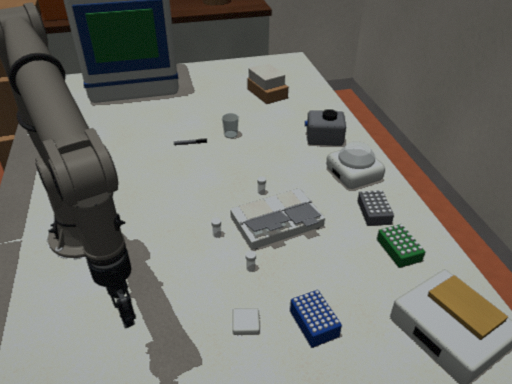

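The tray sits at about (286,167) in top, with the wide leaf at (304,180) and its tab near (323,178). The tubes are at (231,168), (289,234) and (345,210). I'll enlarge both views to get the corners.

```bash
python3 - <<'E'
import cv2,numpy as np
a=cv2.imread("pics/top0.png")[110:245,220:365]; b=cv2.imread("pics/side0.png")[170:275,205:335]
a=cv2.convertScaleAbs(cv2.resize(a,None,fx=4,fy=4,interpolation=cv2.INTER_CUBIC),alpha=1.4)
b=cv2.convertScaleAbs(cv2.resize(b,None,fx=5,fy=5,interpolation=cv2.INTER_CUBIC),alpha=1.3)
cv2.imwrite("pics/ta.png",a);cv2.imwrite("pics/sb.png",b)
E
```

```text
(no output)
```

View pics/ta.png

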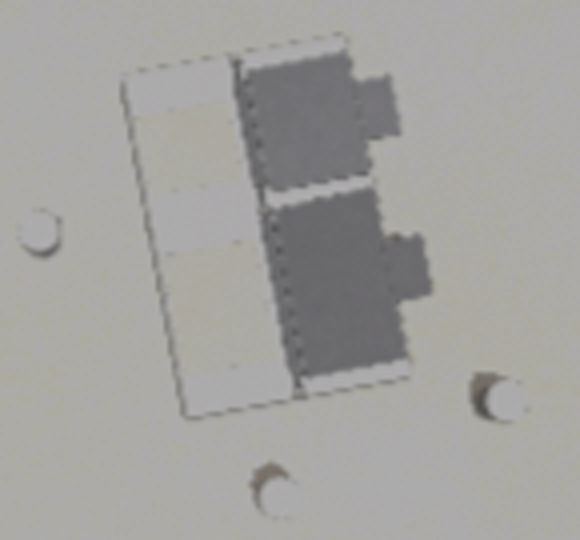

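View pics/sb.png

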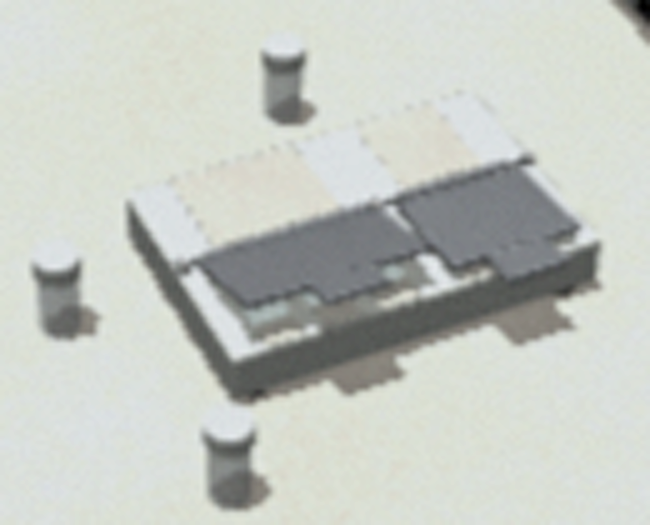

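```bash
python3 - <<'E'
from h import *
np.set_printoptions(precision=4,suppress=True)
C={n:manip.camera(n) for n in("top","side")}
T=C["top"];S=C["side"]
t=lambda u,v:(u/4+220-.4,v/4+110-.4); s=lambda u,v:(u/5+205-.4,v/5+170-.4)
co=[atz(T,t(*p),.045) for p in[(124,73),(346,36),(410,377),(186,417)]]; print(np.array(co))
cs=[atz(S,s(*p),.045) for p in[(130,203),(240,362),(598,243),(467,93)]]; print("side",np.array(cs))
c=np.mean(co,0); y=(co[3]+co[2]-co[0]-co[1])[:2]; print("len",np.linalg.norm(y)/2); y/=np.linalg.norm(y); x=np.array([y[1],-y[0]])
print("ctr",c,np.mean(cs,0),"y",y,"x",x, "yaw x",np.arctan2(x[1],x[0]))
H=np.r_[c[:2]+.054*y,.0485]; print("hinge",H)
print("tab tri",tri([ray(T,t(410,267)),ray(S,s(362,281))]))
for a in np.arange(0,.45,.05):
  tip=lambda r,w:H+np.r_[-x*np.cos(a)*r+w*y,np.sin(a)*r]
  f=lambda c,p,k,o:np.round((np.array(proj(c,p))+.4-o)*k)
  print(round(a,2),*[(f(T,tip(r,w),4,(220,110)).tolist(),f(S,tip(r,w),5,(205,170)).tolist()) for r,w in[(.109,.022),(.109,-.022),(.082,.063)]])
for n,p,q in[("side",(277,496),(60,250)),("near",(506,400),(229,420)),("far",(41,230),(284,45))]: print(n,atz(T,t(*p),.062),tri([ray(T,t(*p)),ray(S,s(*q))]))
E
```

```text
[[ 0.7309  0.0121  0.045 ]
 [ 0.7614 -0.1525  0.045 ]
 [ 0.5083 -0.2006  0.045 ]
 [ 0.4767 -0.0369  0.045 ]]
side [[ 0.4739 -0.048   0.045 ]
 [ 0.5099 -0.2059  0.045 ]
 [ 0.7561 -0.1549  0.045 ]
 [ 0.7216  0.0112  0.045 ]]
len 0.2582456416145983
ctr [ 0.6194 -0.0945  0.045 ] [ 0.6154 -0.0994  0.045 ] y [-0.9822 -0.1878] x [-0.1878  0.9822] yaw x 1.7597230245104594
hinge [ 0.5663 -0.1046  0.0485]
tab tri [ 0.5863 -0.1945  0.0843]
0.0 ([432.0, 300.0], [333.0, 354.0]) ([420.0, 241.0], [398.0, 333.0]) ([406.0, 361.0], [253.0, 345.0])
0.05 ([433.0, 299.0], [333.0, 348.0]) ([422.0, 240.0], [399.0, 327.0]) ([407.0, 361.0], [253.0, 340.0])
0.1 ([433.0, 298.0], [333.0, 341.0]) ([422.0, 239.0], [399.0, 320.0]) ([407.0, 360.0], [252.0, 335.0])
0.15 ([434.0, 298.0], [333.0, 333.0]) ([423.0, 238.0], [399.0, 312.0]) ([407.0, 360.0], [252.0, 329.0])
0.2 ([434.0, 297.0], [333.0, 326.0]) ([422.0, 238.0], [398.0, 305.0]) ([407.0, 360.0], [252.0, 324.0])
0.25 ([433.0, 297.0], [332.0, 318.0]) ([422.0, 237.0], [398.0, 297.0]) ([407.0, 360.0], [251.0, 318.0])
0.3 ([433.0, 296.0], [331.0, 310.0]) ([421.0, 236.0], [397.0, 289.0]) ([406.0, 360.0], [250.0, 312.0])
0.35 ([432.0, 296.0], [330.0, 302.0]) ([420.0, 236.0], [396.0, 281.0]) ([405.0, 360.0], [249.0, 306.0])
0.4 ([430.0, 296.0], [329.0, 294.0]) ([418.0, 235.0], [395.0, 273.0]) ([404.0, 360.0], [248.0, 300.0])
side [ 0.4204 -0.1023  0.062 ] [ 0.4199 -0.1022  0.0631]
near [ 0.4917 -0.2673  0.062 ] [ 0.4904 -0.267   0.0622]
far [0.6105 0.0707 0.062 ] [0.6086 0.0709 0.0625]
```

The wide leaf stands about 0.35 rad ajar, with its tab near (0.584, -0.193, 0.082). The tray yaw is 1.76 rad. I'll shut the gripper, move outside the tab and turn so the flat finger sides face it.

Emit:
play_rows --targets '[[[255,0.031,0.021,0,0.105],[255,0.031,0.021,0,0.105],[255,0.031,0.021,0,0.105],[255,0.031,0.021,0,0.105],[255,0.031,0.021,0,0.105],[255,0.031,0.021,0,0.105],[255,0.031,0.021,0,0.105]]]' --force 20

```text
time_s: 1.98
eef_pos: [0.3744, -0.3792, 0.2316]
ee_rot: [[0.517, 0.856, 0.0], [0.856, -0.517, -0.001], [-0.0, 0.001, -1.0]]
force: [0.8, -0.9, 0.3]
grip_width: 0.007
```

Emit:
play_rows --targets '[[[255,0.031,0.021,0,0.105],[255,0.031,0.021,0,0.105],[255,0.031,0.021,0,0.105],[255,0.031,0.021,0,0.105],[255,0.031,0.021,0,0.105],[255,0.031,0.021,0,0.105],[255,0.031,0.021,0,0.105],[255,0,0,0,0]]]'

```text
time_s: 2.65
eef_pos: [0.5962, -0.2237, 0.2302]
ee_rot: [[-0.201, 0.98, 0.005], [0.98, 0.201, 0.009], [0.008, 0.006, -1.0]]
force: [0.0, 2.8, -0.6]
grip_width: -0.0
```

```bash
python3 - <<'E'
from h import *
np.set_printoptions(precision=4,suppress=True)
s=manip.read_state(); w=manip.camera("wrist"); c=manip.camera("side"); s=manip.read_state()
print(s["eef_pos"],s["joint_pos"]); P=np.eye(4);P[:3,:3]=s["ee_rot"];P[:3,3]=s["eef_pos"]
print(np.array(w["mount"]),w["fovy"])
a=cv2.convertScaleAbs(cv2.resize(c["image"][120:275,180:340],None,fx=3,fy=3,interpolation=cv2.INTER_CUBIC),alpha=1.3)
im=np.zeros((465,480+512,3),np.uint8); im[:,:480]=a; im[:384,480:]=w["image"]
cv2.imwrite("pics/w1.png",cv2.cvtColor(cv2.resize(im,(800,375)),cv2.COLOR_RGB2BGR))
E
```

```text
[ 0.5913 -0.231   0.2305] [ 0.6156  0.5289 -0.4429  1.2385  0.2189  1.4217  0.3845]
[[ 0.0002 -0.9487 -0.3163  0.0814]
 [ 1.     -0.0002  0.0011  0.0008]
 [-0.0011 -0.3163  0.9487 -0.1421]
 [ 0.      0.      0.      1.    ]] 70.58644716170566
```

View pics/w1.png

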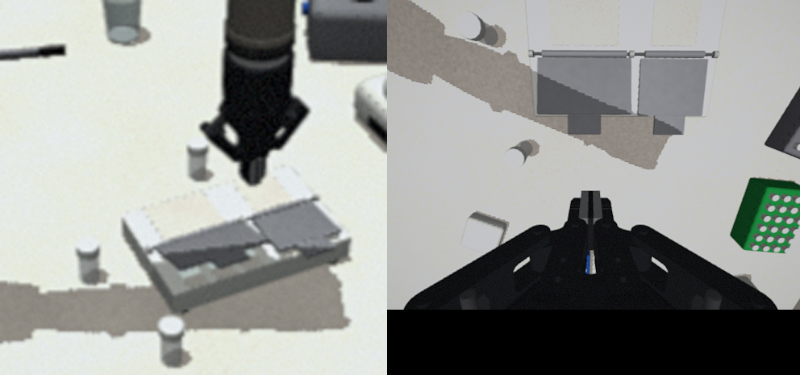

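Left: the fingers hang over the right side of the tray. Right (wrist view): the tab spans panel columns 568–601, with the fingertips at 591, so they line up to within about 1 cm. Next I descend outside the tab.

Emit:
play_rows --targets '[[[255,-0.003,-0.002,-0.04,0],[255,-0.002,0,-0.04,0],[255,0,0,-0.04,0],[255,0,0,-0.04,0],[255,0,0,-0.005,0],[255,0,0,0,0],[255,0,0,0,0]]]'

```text
time_s: 3.33
eef_pos: [0.5858, -0.2369, 0.0682]
ee_rot: [[-0.184, 0.983, 0.002], [0.983, 0.184, -0.001], [-0.002, 0.002, -1.0]]
force: [1.1, -0.3, 1.6]
grip_width: -0.005
```

```bash
python3 - <<'E'
from h import *
np.set_printoptions(precision=4,suppress=True)
w=manip.camera("wrist"); c=manip.camera("side"); s=manip.read_state()
print(s["eef_pos"],s["force"])
a=cv2.convertScaleAbs(cv2.resize(c["image"][120:275,180:340],None,fx=3,fy=3,interpolation=cv2.INTER_CUBIC),alpha=1.3)
im=np.zeros((465,480+512,3),np.uint8); im[:,:480]=a; im[:384,480:]=w["image"]
cv2.imwrite("pics/w2.png",cv2.cvtColor(cv2.resize(im,(800,375)),cv2.COLOR_RGB2BGR))
E
```

```text
[ 0.5877 -0.2366  0.0701] [-0.1141 -0.3627 -0.4456]
```

View pics/w2.png

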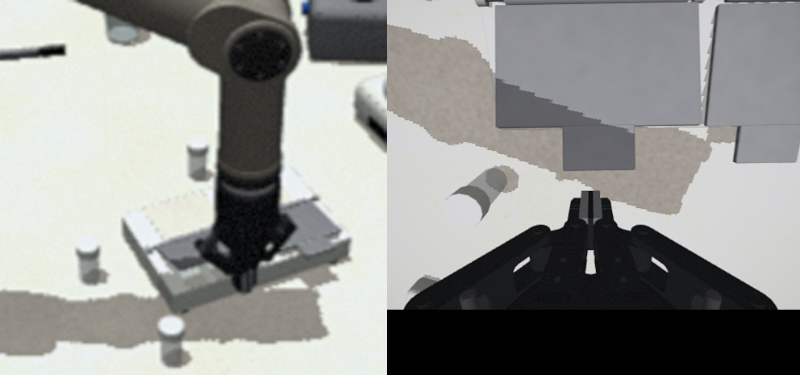

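Wrist view: the tab is at columns 563–635 and the fingertips at 591, about 2 cm short of the tab's edge. Next is a gentle approach to contact.

Emit:
play_rows --targets '[[[255,-0.002,0.012,0,0],[255,-0.0015,0.008,0,0],[255,-0.0005,0.003,0.003,0],[255,-0.0005,0.002,0.004,0],[255,0,0,0,0]]]'

```text
time_s: 3.85
eef_pos: [0.5824, -0.2125, 0.0764]
ee_rot: [[-0.186, 0.983, 0.005], [0.983, 0.186, -0.006], [-0.007, 0.004, -1.0]]
force: [0.9, -4.3, 2.6]
grip_width: 0.001
```

Emit:
play_rows --targets '[[[255,-0.001,0.005,0.009,0],[255,-0.001,0.006,0.009,0],[255,-0.001,0.007,0.008,0],[255,0,0,0,0]]]'

```text
time_s: 4.18
eef_pos: [0.5799, -0.1944, 0.1036]
ee_rot: [[-0.186, 0.983, 0.007], [0.983, 0.186, -0.006], [-0.007, 0.006, -1.0]]
force: [1.0, -6.7, 4.2]
grip_width: -0.002
```

```bash
cat > pic.py <<'E'
import sys
from h import *
np.set_printoptions(precision=4,suppress=True)
w=manip.camera("wrist"); c=manip.camera("side"); s=manip.read_state()
print(s["time_s"],s["eef_pos"],s["force"])
a=cv2.convertScaleAbs(cv2.resize(c["image"][120:275,180:340],None,fx=3,fy=3,interpolation=cv2.INTER_CUBIC),alpha=1.3)
im=np.zeros((465,480+512,3),np.uint8); im[:,:480]=a; im[:384,480:]=w["image"]
cv2.imwrite("pics/"+sys.argv[1],cv2.cvtColor(cv2.resize(im,(800,375)),cv2.COLOR_RGB2BGR))
E
python3 pic.py w3.png
```

```text
4.2833 [ 0.5797 -0.1945  0.1024] [ 1.224  -4.6913  4.2285]
```

View pics/w3.png

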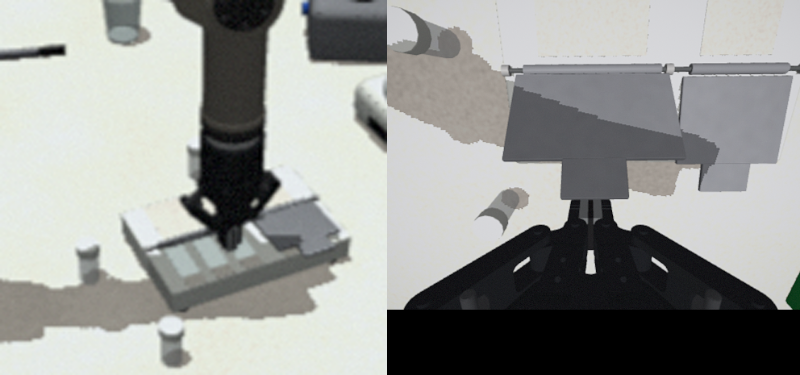

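The leaf is riding up, with the slides visible under it in the side view and the tab at the fingertips. I'll continue along the arc.

Emit:
play_rows --targets '[[[255,-0.0015,0.008,0.0075,0],[255,-0.0015,0.009,0.007,0],[255,-0.0015,0.009,0.006,0],[255,-0.002,0.01,0.005,0],[255,-0.002,0.01,0.004,0],[255,-0.002,0.0105,0.003,0],[255,0,0,0,0]]]'

```text
time_s: 4.87
eef_pos: [0.5669, -0.1304, 0.1323]
ee_rot: [[-0.192, 0.981, -0.0], [0.981, 0.192, 0.003], [0.003, 0.0, -1.0]]
force: [-0.2, 0.2, 0.9]
grip_width: -0.003
```

```bash
python3 pic.py w4.png
```

```text
4.9667 [ 0.5666 -0.1341  0.1314] [ 0.0426 -0.3813 -0.4896]
```

View pics/w4.png

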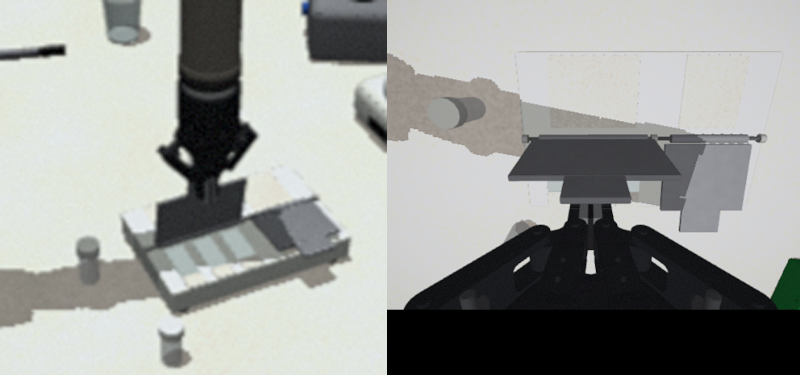

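The leaf is nearly upright, with the fingers behind its tab. I'll push on past upright.

Emit:
play_rows --targets '[[[255,-0.0015,0.0085,0.001,0],[255,-0.0015,0.0085,0.001,0],[255,-0.0015,0.0085,0.001,0],[255,-0.0015,0.0085,0.001,0],[255,-0.0015,0.009,-0.003,0],[255,-0.002,0.009,-0.003,0],[255,-0.002,0.009,-0.003,0],[255,0,0,0,0]]]'

```text
time_s: 5.63
eef_pos: [0.5546, -0.0712, 0.126]
ee_rot: [[-0.19, 0.982, -0.002], [0.982, 0.19, 0.002], [0.003, -0.001, -1.0]]
force: [-0.8, 0.5, 0.5]
grip_width: 0.0
```

```bash
python3 pic.py w5.png
```

```text
5.7333 [ 0.5553 -0.074   0.1265] [ 0.2004  0.1651 -0.2235]
```

View pics/w5.png

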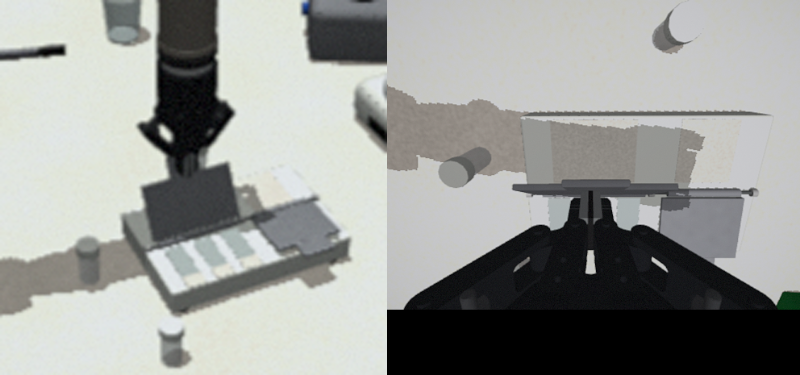

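It's past upright (about 2 rad) and leaning left against the fingertips. Next I push it left and down.

Emit:
play_rows --targets '[[[255,-0.001,0.007,-0.005,0],[255,-0.0015,0.007,-0.006,0],[255,-0.001,0.007,-0.006,0],[255,-0.0015,0.007,-0.007,0],[255,-0.001,0.004,-0.0075,0],[255,-0.0005,0.004,-0.0075,0],[255,-0.0005,0.004,-0.0075,0],[255,0,0,0,0]]]'

```text
time_s: 6.4
eef_pos: [0.5469, -0.0336, 0.0782]
ee_rot: [[-0.188, 0.982, -0.004], [0.982, 0.188, 0.001], [0.002, -0.004, -1.0]]
force: [-0.7, 1.3, 0.3]
grip_width: -0.001
```

Emit:
play_rows --targets '[[[255,0,0.002,-0.0075,0],[255,0,0,-0.007,0],[255,0,0,-0.006,0],[255,0,0,-0.004,0],[255,0,0,0,0]]]'

```text
time_s: 6.82
eef_pos: [0.5478, -0.0333, 0.0546]
ee_rot: [[-0.186, 0.983, -0.002], [0.983, 0.186, -0.0], [0.0, -0.002, -1.0]]
force: [0.7, -0.1, 0.5]
grip_width: -0.0
```

Now I press down in small steps while watching the force.

Emit:
play_rows --targets '[[[255,0,0,-0.003,0],[255,0,0,-0.002,0],[255,0,0,0,0]]]'

```text
time_s: 7.07
eef_pos: [0.549, -0.0331, 0.0512]
ee_rot: [[-0.186, 0.983, 0.001], [0.983, 0.186, -0.0], [-0.0, 0.001, -1.0]]
force: [0.0, -1.1, -0.3]
grip_width: -0.0
```

```bash
python3 pic.py w6.png
```

```text
7.1667 [ 0.549  -0.0331  0.0512] [-0.3457 -0.2016  1.1398]
```

View pics/w6.png

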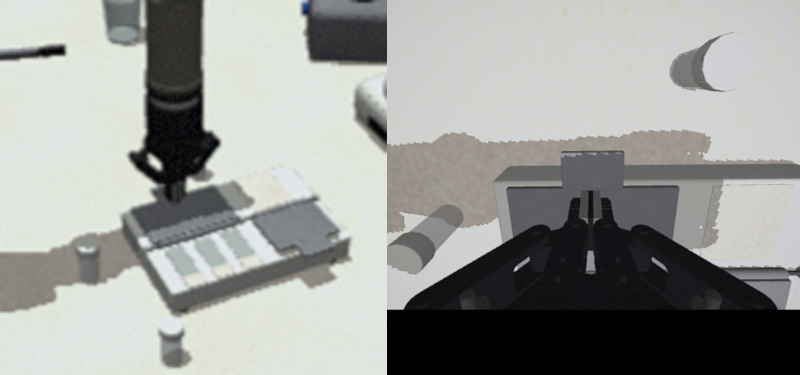

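The leaf lies almost flat on the left wing. I'll press until the force clearly rises.

Emit:
play_rows --targets '[[[255,0,0,-0.002,0],[255,0,0,-0.001,0],[255,0,0,0,0],[255,0,0,0,0]]]'

```text
time_s: 7.5
eef_pos: [0.5492, -0.0331, 0.0508]
ee_rot: [[-0.186, 0.983, 0.001], [0.983, 0.186, -0.002], [-0.002, 0.001, -1.0]]
force: [-6.1, -0.4, 17.3]
grip_width: -0.0
```

It's on the stop: z holds at 0.0508 with 17 N. Now I retreat straight up.

Emit:
play_rows --targets '[[[255,0,0,0.01,0],[255,0,0,0.03,0],[255,0,0,0.04,0],[255,0,0,0.04,0],[255,0,0,0.04,0],[255,0,0,0.02,0],[255,0,0,0,0],[255,0,0,0,0]]]'

```text
time_s: 8.17
eef_pos: [0.5495, -0.0328, 0.2292]
ee_rot: [[-0.186, 0.983, 0.003], [0.983, 0.186, -0.0], [-0.001, 0.003, -1.0]]
force: [0.3, 0.2, -0.6]
grip_width: -0.002
```

Emit:
play_rows --targets '[[[255,-0.01,-0.035,0,0],[255,-0.01,-0.035,0,0],[255,-0.01,-0.035,0,0],[255,-0.01,-0.035,0,0],[255,-0.01,-0.035,0,0],[255,-0.01,-0.035,0,0],[255,0,0,0,0],[255,0,0,0,0]]]'

```text
time_s: 8.83
eef_pos: [0.4858, -0.2462, 0.2251]
ee_rot: [[-0.179, 0.984, -0.005], [0.984, 0.179, 0.001], [0.002, -0.005, -1.0]]
force: [0.1, 0.9, 0.3]
grip_width: -0.001
```

```bash
python3 - <<'E'
from h import *
t=manip.camera("top"); c=manip.camera("side"); s=manip.read_state(); print(s["time_s"],s["eef_pos"],s["force"])
a=cv2.resize(t["image"][110:245,220:365],None,fx=2.7,fy=2.7,interpolation=cv2.INTER_CUBIC)
b=cv2.resize(c["image"][170:275,205:335],None,fx=3,fy=3,interpolation=cv2.INTER_CUBIC)
im=np.zeros((370,790,3),np.uint8); im[:a.shape[0],:a.shape[1]]=a; im[:b.shape[0],400:400+b.shape[1]]=b
cv2.imwrite("pics/f.png",cv2.cvtColor(cv2.convertScaleAbs(im,alpha=1.4),cv2.COLOR_RGB2BGR))
E
```

```text
8.9333 [ 0.48796224 -0.24168274  0.22602626] [-1.047101   -0.10269245  0.04530565]
```

View pics/f.png

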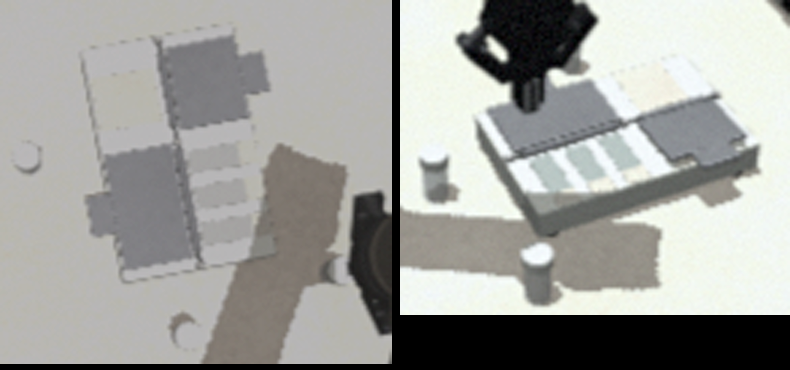

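The wide leaf is flat on the left wing with the slides uncovered. The tray corners are where they were (top-left at (83,50) against an expected (84,49)), and the tubes and narrow leaf are unmoved.

```bash
python3 -c "
from plant import manip; print(manip.finish_job())"
```

```text
the job is handed in; nothing more can be done
None
```

The wide leaf now lies on the left-hand wing with the slides uncovered, and the job is handed in at about 9 s of the 45 s allowed. I pushed it by its tab with the shut fingertips, from about 0.35 rad ajar, up over the spine and down onto the other wing.

- **Flatness:** When I pressed it down, the fingertips stopped at z = 0.0508 m with about 17 N. That matches the top of a flat leaf (0.051 m). I saw no leaf-angle reading, so this and the pictures are the evidence that it is flat.
- **Forces:** During the push the readings stayed under about 8 N. The press was the highest I read, well under the 35 N limit; I only read the force at the end of each move.
- **Tray and surroundings:** In the last top and side pictures the tray corners are within about 1 to 2 mm of where they started. The narrow leaf and the tubes look unmoved. The marker, beaker, tip box and timer were outside that last crop, and the arm did not go near them while low.
- **Finish:** The gripper ended at z ≈ 0.226 m, clear of everything, with about zero contact force.

The network's early tube positions disagreed with the pictures, so I measured the tubes from image pixels instead. No other check failed.

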